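# Clear the tester and start its self-check

### The arm

A 6-joint arm with a two-finger parallel gripper is mounted at the origin on the work surface. World frame = base frame: x ahead of the robot, y to its left, z up, the work surface at z = 0. Lengths are in m, angles in rad, forces in N, time in s.
With the tool pointing down it reaches from about 0.325 to 0.775 m from the base axis. Payload 5.5 kg.
Tool frame: the origin (TCP) lies at the centre of the arm's flange, where the gripper is bolted on; the fingertips stand 173 mm ahead of it and the grasp point (between the pads) lies 155 mm ahead of it; z points along the fingers, x is the direction in which the jaws open and shut, and the axes are right-handed (so a half turn about z gives the same grasp; the last joint's range is limited). The gripper opens to 85 mm and grips with 20 to 120 N. Pads are 22 mm wide; open, the fingers measure 114 mm over their backs; the gripper's body (76 mm by 85 mm) begins 54 mm behind the grasp point. The pads swing forward as they close: fully open they stand 13 mm farther back than shut.
Start: joints at [1.082, 0.091, 1.231, -0, 1.82, -0.057], TCP at [0.251, 0.545, 0.405] pointing down, gripper open.
Joint ranges: [-2.87, 2.87], [-0.86, 2.18], [0.17, 2.46], [-1.51, 4.65], [0.06, 2.69], [-2.65, 2.65]. Speed limits (rad/s): [2.57, 2.57, 3.01, 3.14, 3.14, 3.14].

### API

Orientations are given as a rotation vector (axis times angle).
In Python, from plant import * gives the robot as it stands. The module is installed in compiled form; this text tells all that it offers. Calls block until the motion is done:
- goto(position, orientation): joint-space move of the TCP to a pose.
- move_l(position, rot=None, v=0.15): straight line of the TCP; rot=None keeps the orientation; v is the mean speed in m/s.
- move_j(angles): joint-space move.
- set_gripper(opening, squeeze=None): finger opening in m; squeeze is the grip in N (None keeps the last); returns when the fingers have stopped.
- dwell(seconds).
- ik(position, orientation): joint angles nearest the present ones, or None.
- read_state(): the state.
- snapshot(name): name is "scene" or "top" or "wrist"; returns the picture (420x560x3 uint8, red, green, blue); there is no depth.
- calibration(name): a dict with "fx", "fy", "cx", "cy" (pixels), "T" (4x4, takes a point from camera to world coordinates); the wrist camera has in their place "tool_from_camera" (4x4, takes a point from camera to tool coordinates, whose origin is the TCP and whose axes are the tool frame's). Camera axes: x right, y down, z forward; pixel columns grow to the right and rows downward; lengths in m; the calibration is good to about 2 mm. A picture is of the moment at which its call begins: read the wrist's pose just before it. calibration takes no time and is no camera call.
A pose or a line that the arm cannot do raises MotionError and nothing moves.
- close_job(): hands the job in, once; it reports no verdict.
The state is a dict: "time": time; "joints": joint angles; "joint_velocities": joint speeds; "tau": joint torques, N m; "ee_pos": TCP position; "ee_rot": TCP orientation; "wrist_force": force on the tool from outside, world axes, zero at the start; "torque": the same for the moment, N m; "width": finger opening in m.
Only numpy, scipy, OpenCV 4.12 (cv2) and the standard library are available. Lean on these libraries where they do the work, as an engineer would, in place of code of your own. Each camera call takes 0.05 s, during which the arm holds its last target. There are 200 camera calls.

### The job

A loose control grip has been left lying across the guards of the grey tester, over its green button. Lay it - do not drop it - flat in the empty lane of the blue tray, with its head pointing the same way as the heads of the two finished grips; then start the tester by pressing the green button fully down and letting it spring back up. Do not press the red or the white button, and do not disturb the bottle, the heat gun or the finished grips.

Things in the scene. Friction and masses are not known exactly. Their poses are not given: they have to be found in the camera images.
- grip: loose joystick-like grip, 140 mm long, 0.2 kg, flat underside. x runs from tail to head: black shaft x = -70 to +30 mm, 34 mm wide (y), 28 mm high; grey head with yellow buttons x = +30 to +70 mm, 42 mm wide, 34 mm high. Origin: on the underside at mid length; centre of mass 6 mm towards the head. Starts flat on the guard walls, roughly along y of the green station
- grip_head (a point): centre of the top of the loose grip's head (50 mm from the grip's origin along its x, 34 mm up)
- tray: shallow blue tray, fixed, 190 (x) x 256 mm (y): floor 4 mm thick; three lanes along x, each 80 mm wide and 182 mm long inside, 84 mm apart in y, with 4 mm thick walls between and around, tops 10 mm above the origin. Origin: centre of the underside. Heads point along +x of the tray
- free_card: thin yellow card, 160 x 60 mm, lying flat in the middle of the empty lane on the tray's floor; x along the lane, the way the heads must point. Origin: centre of its underside (at the level of the lane's floor)
- done_a: a finished grip lying in a lane of the tray, same shape, size and axes as the loose grip
- done_b: the other finished grip lying in a lane of the tray, same shape, size and axes as the loose grip
- console: grey tester box, fixed, 160 mm (x) x 270 mm (y) x 50 mm high; the three button stations stand on its top. Origin: centre of its underside
- green_station: steel plate 60 (x) x 72 (y) x 4 mm on the console, carrying the green button between two guard walls (along x, 5 mm thick, at y = +-33 mm: 61 mm apart inside; tops 40 mm above the origin; open towards +-x). Origin: centre of its underside. The three stations stand in a row along y, 80 mm apart, in any order
- red_station: steel plate 60 (x) x 72 (y) x 4 mm on the console, carrying the red button between two guard walls (along x, 5 mm thick, at y = +-33 mm: 61 mm apart inside; tops 40 mm above the origin; open towards +-x). Origin: centre of its underside. The three stations stand in a row along y, 80 mm apart, in any order
- white_station: steel plate 60 (x) x 72 (y) x 4 mm on the console, carrying the white button between two guard walls (along x, 5 mm thick, at y = +-33 mm: 61 mm apart inside; tops 40 mm above the origin; open towards +-x). Origin: centre of its underside. The three stations stand in a row along y, 80 mm apart, in any order
- green_button_top (a point): centre of the top of the green button's round cap (34 mm diameter, pressed straight down); up, it is 26 mm above the station's origin, 14 mm below the guard tops; travels 6 mm
- green_button (a joint): travel of the green start button in m: 0 = up, 0.006 = fully down; its spring (about 5 N at the bottom) pushes it back up
- red_button (a joint): travel of the red stop button in m: 0 = up, 0.006 = fully down; its spring (about 5 N at the bottom) pushes it back up
- white_button (a joint): travel of the white lamp button in m: 0 = up, 0.006 = fully down; its spring (about 5 N at the bottom) pushes it back up
- bottle: clear bottle with green cap, standing loose, 60 mm diameter, 180 mm tall. Origin: centre of its underside
- heat_gun: green heat gun standing loose on its rear end, nozzle up, body 74 mm diameter, 220 mm tall, black handle reaching 137 mm out along its +x at 15 to 65 mm height. Origin: centre of the body's underside
Things that resemble listed ones, but are neither listed nor needed, are in the scene too. Leave any turquoise look-alike of the grip alone.

How it is judged:
By the outcome, as a careful person would: the job done as asked, in the order asked, and still so for the second after the job is handed in, with the robot touching nothing.
It also fails if it takes over 58 s, if anything falls off the work surface, if the arm or the gripper's body presses on something with over 40 N, if the wrist force passes 120 N, or if a joint passes its speed limit or range.

## Working session

There is one attempt and no reset: what is moved stays moved. The work goes in short steps, each a Python script; the robot and the scene stay as the last script left them, time stands still between calls to the robot, and variables do not carry over. Pictures are saved under pics/ and viewed, about 8 in all and at most 12, crops included, and the job is handed in when it is done.

```bash
mkdir -p pics; cat > h.py <<'E'
from plant import *
import numpy as np, cv2
from scipy.spatial.transform import Rotation as R
def save(n,im): cv2.imwrite('pics/'+n+'.png',im[:,:,::-1])
def ray(name,u,v,T=None):
    c=calibration(name)
    if T is None: T=np.array(c["T"])
    d=T[:3,:3]@np.array([(u-c["cx"])/c["fx"],(v-c["cy"])/c["fy"],1.])
    return T[:3,3],d/np.linalg.norm(d)
def onz(name,u,v,z,T=None):
    o,d=ray(name,u,v,T); return o+d*(z-o[2])/d[2]
def wristT():
    s=read_state(); T=np.eye(4); T[:3,:3]=R.from_rotvec(s["ee_rot"]).as_matrix(); T[:3,3]=s["ee_pos"]
    return T@np.array(calibration("wrist")["tool_from_camera"])
def meet(r1,r2):
    (o1,d1),(o2,d2)=r1,r2
    A=np.stack([d1,-d2],1); t=np.linalg.lstsq(A,o2-o1,rcond=None)[0]
    p,q=o1+d1*t[0],o2+d2*t[1]; return (p+q)/2,np.linalg.norm(p-q)
E
python3 - <<'E'
from h import *
for n in("scene","top"):
    save(n,snapshot(n)); c=calibration(n); print(n,c["fx"],np.round(c["T"],3).tolist())
print(calibration("wrist"));print(read_state())
E
```

```text
scene 466.2668169891768 [[0.598, 0.548, -0.584, 1.156], [0.801, -0.429, 0.417, -0.477], [-0.022, -0.718, -0.696, 0.878], [0.0, 0.0, 0.0, 1.0]]
top 534.1630057778234 [[-0.001, -0.982, 0.19, 0.281], [-1.0, -0.003, -0.021, 0.017], [0.021, -0.19, -0.982, 1.201], [0.0, 0.0, 0.0, 1.0]]
{'fx': 326.0488364381074, 'fy': 326.0488364381074, 'cx': 277.8212072248185, 'cy': 209.75770091881964, 'tool_from_camera': array([[ 9.99999605e-01,  5.42736816e-04,  7.03459659e-04,
        -2.64640077e-04],
       [-7.33156250e-04,  9.51301285e-01,  3.08261784e-01,
        -7.99908829e-02],
       [-5.01897058e-04, -3.08262178e-01,  9.51301307e-01,
         3.05345048e-02],
       [ 0.00000000e+00,  0.00000000e+00,  0.00000000e+00,
         1.00000000e+00]])}
{'time': 0.1, 'joints': array([ 1.08233094e+00,  9.17894906e-02,  1.23178633e+00,  1.09503475e-05,
        1.81980904e+00, -5.67121772e-02]), 'joint_velocities': array([-1.05317398e-03, -8.79940871e-04, -3.72435100e-03, -1.33126740e-03,
       -6.38954838e-05, -1.93757831e-03]), 'tau': array([ 2.40999972e-03, -4.60217786e+01, -4.19217467e+01, -1.22807501e-05,
        1.06525232e-02,  4.75072090e-05]), 'ee_pos': array([0.25110792, 0.54498038, 0.40364834]), 'ee_rot': array([ 2.64498490e+00,  1.69357234e+00, -2.46056363e-03]), 'wrist_force': array([ 0.20538375,  0.64972189, -0.58122707]), 'torque': array([ 0.00625816, -0.01478715, -0.02219465]), 'width': 0.08532298328948923}
```

View pics/scene.png

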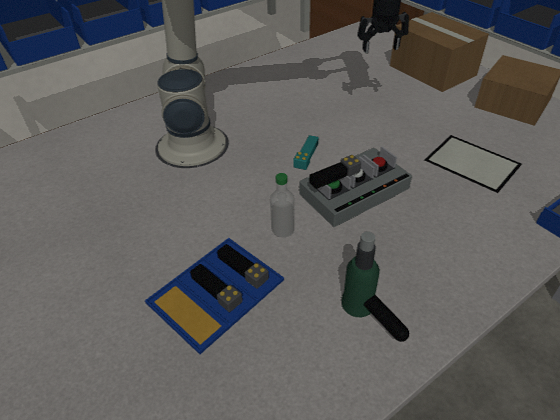

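View pics/top.png

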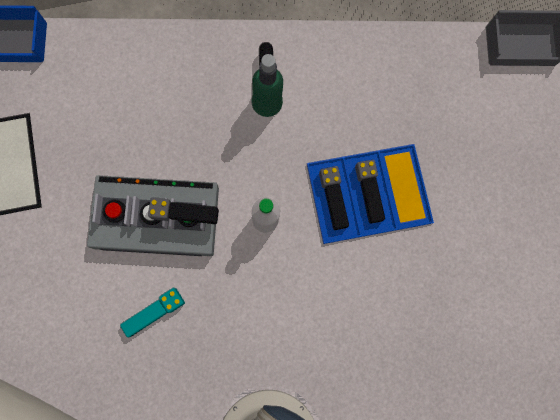

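The top view shows the tester at around (155,215), with red at (113,210), white at (150,212) and green at (188,217). The tray is at (370,195), and its yellow card lane at (405,187) is empty. The bottle is at (266,206) and the heat gun at (267,90).

Things that could be taken for the grip:
- Black grip on the tester, (185,212) in top and (335,172) in scene.
- Finished grips, (335,198) and (371,190) in top.
- Turquoise look-alike, (153,312) in top.

I choose the black one lying across the green station's guards.

```bash
cat > m.py <<'E'
from h import *
def hsv(im): return cv2.cvtColor(im,cv2.COLOR_RGB2HSV)
def yel(im): return cv2.inRange(hsv(im),(17,120,80),(32,255,255))
def blobs(m,box=None,amin=3):
    if box: k=np.zeros_like(m); x0,y0,x1,y1=box; k[y0:y1,x0:x1]=m[y0:y1,x0:x1]; m=k
    n,l,s,c=cv2.connectedComponentsWithStats(m); return [(s[i,4],c[i]) for i in range(1,n) if s[i,4]>=amin]
E
python3 - <<'E'
from m import *
t,s=snapshot("top"),snapshot("scene")
def card(im,box):
    m=yel(im); k=np.zeros_like(m);x0,y0,x1,y1=box;k[y0:y1,x0:x1]=m[y0:y1,x0:x1]
    c=max(cv2.findContours(k,0,2)[0],key=cv2.contourArea); return cv2.boxPoints(cv2.minAreaRect(c)),cv2.approxPolyDP(c,6,True)[:,0]
bt,at=card(t,(380,140,440,230)); bs,as_=card(s,(140,270,240,350)); print("card",at.tolist(),as_.tolist())
for p in at: print(np.round(onz("top",*p,0.004),4))
print('scene')
for p in as_: print(np.round(onz("scene",*p,0.004),4))
ht=blobs(yel(t),(140,195,175,225)); hs=blobs(yel(s),(338,150,366,175)); print(ht,hs)
a=np.mean([c for _,c in ht],0);b=np.mean([c for _,c in hs],0)
print("head",a,b,meet(ray("top",*a),ray("scene",*b)))
H=hsv(t)
bl=blobs(cv2.inRange(H,(0,0,0),(180,255,45)),(165,198,222,226),50);print("shaft",[(n,onz("top",*c,.118)) for n,c in bl])
g=blobs(cv2.inRange(H,(45,120,20),(80,255,255)),(60,150,320,260),5);print("green",g)
red=blobs(cv2.inRange(H,(0,150,60),(6,255,255)),(95,195,135,225),20)
rs=blobs(cv2.inRange(hsv(s),(0,150,40),(6,255,255)),(365,150,395,175),20);print(red,rs,[meet(ray("top",*red[0][1]),ray("scene",*rs[0][1]))if rs else 0])
save("crop1",np.hstack([cv2.resize(t[185:245,85:225],None,fx=3,fy=3),cv2.resize(s[140:200,295:415],None,fx=3,fy=3)]))
E
```

```text
card [[408, 152], [385, 156], [400, 221], [424, 217]] [[175, 286], [155, 302], [200, 343], [220, 325]]
[ 0.6359 -0.3277  0.004 ]
[ 0.6259 -0.2733  0.004 ]
[ 0.4725 -0.3013  0.004 ]
[ 0.4819 -0.3569  0.004 ]
scene
[ 0.4718 -0.302   0.004 ]
[ 0.4841 -0.3586  0.004 ]
[ 0.6362 -0.3286  0.004 ]
[ 0.6247 -0.2729  0.004 ]
[(np.int32(24), array([153.70833333, 202.        ])), (np.int32(24), array([163.5, 203. ])), (np.int32(25), array([152.04, 211.4 ])), (np.int32(25), array([161.96, 212.6 ]))] [(np.int32(10), array([351.5, 156.2])), (np.int32(10), array([345.5, 158.8])), (np.int32(10), array([356.5, 160.2])), (np.int32(11), array([349.63636364, 162.90909091]))]
head [157.80208333 207.25      ] [350.78409091 159.52727273] (array([0.48082603, 0.22693623, 0.12301795]), np.float64(0.0009923555191034036))
shaft [(np.int32(952), array([0.46822392, 0.15721849, 0.118     ]))]
green [(np.int32(15), array([155.46666667, 182.13333333])), (np.int32(15), array([173.66666667, 183.26666667])), (np.int32(16), array([191.625, 184.125])), (np.int32(156), array([265.79487179, 205.5       ])), (np.int32(14), array([187. , 221.5]))]
[(np.int32(204), array([112.90196078, 209.80882353]))] [(np.int32(84), array([379.3452381 , 160.86904762]))] [(array([0.48564207, 0.33384399, 0.06903431]), np.float64(0.0032113197756225777))]
```

View pics/crop1.png

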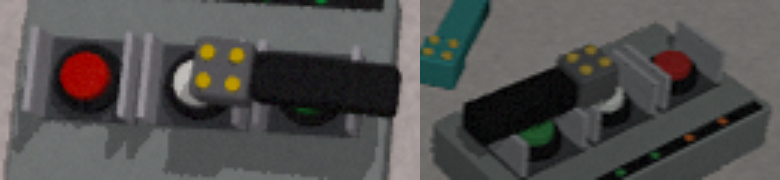

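The crop confirms the choice: a black shaft with a grey, yellow-buttoned head lies over the green station, with the head over the white one. The triangulated head top is z = 0.123 against 0.124 expected. The card agrees between the two views to 2 mm. Next I move above the grip and take a close look.

```bash
cat >> m.py <<'E'
def rot(a): return (R.from_euler('z',a)*R.from_euler('x',np.pi)).as_rotvec()
E
python3 - <<'E'
from m import *
a=np.radians(-6.5)
goto([.475,.183,.40],rot(a))
T=wristT(); im=snapshot("wrist"); np.save("T1.npy",T); np.save("w1.npy",im); save("w1",im)
print(read_state()["time"],read_state()["ee_pos"])
for p in [(.481,.227,.124),(.475,.177,.118)]:
    c=calibration("wrist");q=np.linalg.inv(T)@np.array([*p,1]); print(q[:2]/q[2]*c["fx"]+[c["cx"],c["cy"]])
b=blobs(yel(im),None,20); print(b)
E
```

```text
1.8167 [0.47478931 0.18391039 0.40001129]
[280.86074855 154.06692024]
[280.09357418 215.05483412]
[(np.int32(152), array([265.76973684, 141.56578947])), (np.int32(152), array([293.01315789, 141.55921053])), (np.int32(75), array([103.56      , 164.13333333])), (np.int32(141), array([266.07801418, 168.61702128])), (np.int32(143), array([292.54545455, 168.48951049])), (np.int32(70), array([ 91.05714286, 176.45714286])), (np.int32(73), array([118.45205479, 179.04109589])), (np.int32(69), array([105.66666667, 190.85507246]))]
```

View pics/w1.png

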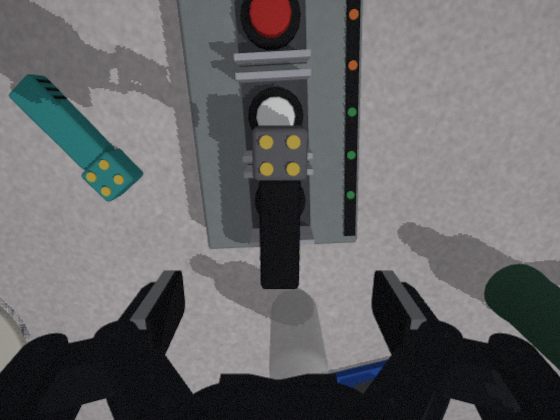

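The wrist view puts the head's dots at (279,155) against (281,154) predicted, about 1 mm off. The shaft runs straight along the image column at (280,235), so the yaw is right. I grasp near the centre of mass with the fingertips just below the underside, between the guards.

```bash
python3 - <<'E'
from m import *
a=np.radians(-6.5)
T=np.load("T1.npy"); h=onz("wrist",279.35,155.05,.124,T); print("head",h)
u=np.array([np.cos(a+np.pi/2),np.sin(a+np.pi/2)])
g=(h[:2]*.6+np.array([.481,.227])*.4)-u*.044; print(g)
move_l([*g,.30],v=.2); set_gripper(.07)
move_l([*g,.263],v=.08); print(read_state()["wrist_force"])
set_gripper(.0,40); s=read_state(); print(s["width"],s["wrist_force"])
move_l([*g,.42],v=.12); s=read_state(); print(s["width"],s["wrist_force"],s["time"])
T=wristT(); np.save("T2.npy",T); im=snapshot("wrist"); save("w2",im); save("w2",im); print(blobs(yel(im),(200,50,380,300),20))
np.save("g.npy",g); t=snapshot("top"); print([(n,c) for n,c in blobs(yel(t),(100,150,260,240))])
E
```

```text
head [0.47979364 0.22639512 0.124     ]
[0.47529524 0.18291991]
[ 0.01335228 -0.27700281  0.08479424]
0.033220571523802166 [0.09369538 0.71024993 2.33981922]
0.033538569188353726 [ 0.37885817 -0.4558023  -3.18752385] 5.2583
[(np.int32(706), array([247.85835694, 183.35835694])), (np.int32(710), array([307.21126761, 183.28450704])), (np.int32(627), array([249.58213716, 237.9553429 ])), (np.int32(633), array([305.6192733 , 237.92890995]))]
[(np.int32(20), array([134.05, 197.4 ]))]
```

View pics/w2.png

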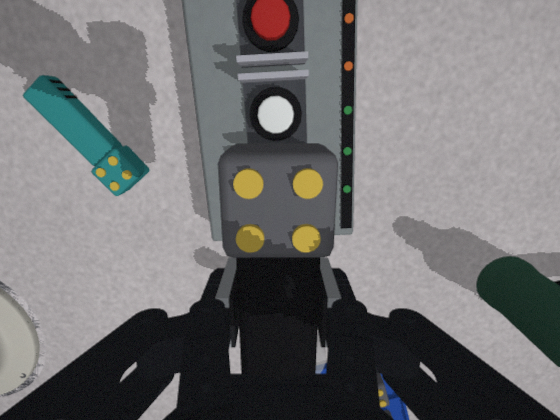

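The grip is held at a width of 33.5 mm. The dot spacing gives a head depth of 0.114 m, as predicted, so it has not slipped and is level. I carry it over the bottle to the lane and lower it with force monitoring. The two card measurements agree, and the margins there are about 20 mm.

```bash
python3 - <<'E'
from m import *
y=np.radians(10.7); a=y-np.pi/2; u=np.array([np.cos(y),np.sin(y)])
p=np.array([.5541,-.3151])+.006*u
goto([*p,.43],rot(a))
print(np.degrees(read_state()["joints"][5]))
move_l([*p,.23],v=.15); move_l([*p,.186],v=.05); dwell(.2)
f0=read_state()["wrist_force"][2]; z=.186
while z>.174:
    z-=.001; move_l([*p,z],v=.02); f=read_state()["wrist_force"][2]
    if f-f0>2.5: break
s=read_state(); print("z",z,f0,f,s["width"],s["time"])
T=wristT(); im=snapshot("wrist"); save("w3",im); print(blobs(yel(im),(200,50,380,300),200))
E
```

```text
46.97821536286844
z 0.177 -2.38552080396573 3.214733245613873 0.033535892356025075 12.1583
[(np.int32(5669), array([278.0860822 , 158.03157523])), (np.int32(708), array([247.7980226 , 183.45621469])), (np.int32(708), array([307.13841808, 183.41384181])), (np.int32(630), array([249.54761905, 237.96984127])), (np.int32(629), array([305.61844197, 237.90937997]))]
```

View pics/w3.png

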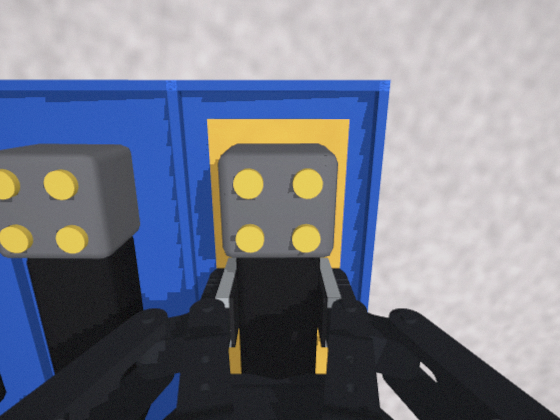

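Contact came at TCP z = 0.177, so the underside is at 0.004, which is the lane floor. The head at (278,210) is centred on the card (208–349), aligned with the lane, and points the same way as the neighbouring head at (75,200). I release and then hover near the green button for a close look.

```bash
python3 - <<'E'
from m import *
s=read_state(); p=s["ee_pos"]
set_gripper(.046); 
move_l([p[0],p[1],.25],v=.1); move_l([p[0],p[1],.43],v=.25)
goto([.476,.140,.40],rot(np.radians(-3.2))); set_gripper(0); dwell(.1)
c=calibration("wrist")
T=wristT(); im=snapshot("wrist"); save("w4",im); np.save("T4.npy",T)
H=hsv(im); gb=[b for b in blobs(cv2.inRange(H,(45,120,20),(80,255,255)),None,60)]; print(gb)
for n,q in gb: print(onz("wrist",*q,.076,T))
T2=None
move_l([.476,.100,.40],v=.2); dwell(.1); T2=wristT(); im2=snapshot("wrist"); gb2=blobs(cv2.inRange(hsv(im2),(45,120,20),(80,255,255)),None,60); print(gb2)
k=lambda g:max([b for b in g if 200<b[1][0]<360 and b[1][1]<330],key=lambda b:b[0])[1]
print("meet",meet(ray("wrist",*k(gb),T),ray("wrist",*k(gb2),T2)), onz("wrist",*k(gb2),.076,T2))
t=snapshot("top"); save("t5",t[120:260,60:460]); print(read_state()["time"])
E
```

```text
[(np.int32(83), array([355.13253012,  65.12048193])), (np.int32(71), array([351.69014085, 111.76056338])), (np.int32(1121), array([275.14629795, 157.29527208])), (np.int32(64), array([348.75 , 154.875])), (np.int32(72), array([279.93055556, 375.875     ]))]
[0.54508188 0.24630212 0.076     ]
[0.54277149 0.20940783 0.076     ]
[0.47460939 0.17389441 0.076     ]
[0.54067243 0.17241321 0.076     ]
[ 0.4657668  -0.07324259  0.076     ]
[(np.int32(97), array([355.73195876,  14.79381443])), (np.int32(83), array([352.34939759,  65.75903614])), (np.int32(1245), array([272.50120482, 112.21044177])), (np.int32(75), array([348.94666667, 112.33333333])), (np.int32(96), array([538.55208333, 249.375     ])), (np.int32(301), array([278.16611296, 359.51495017]))]
meet (array([0.47451503, 0.17313218, 0.0710368 ]), np.float64(2.9624093106897903e-05)) [0.47457953 0.17323407 0.076     ]
17.1333
```

View pics/w4.png

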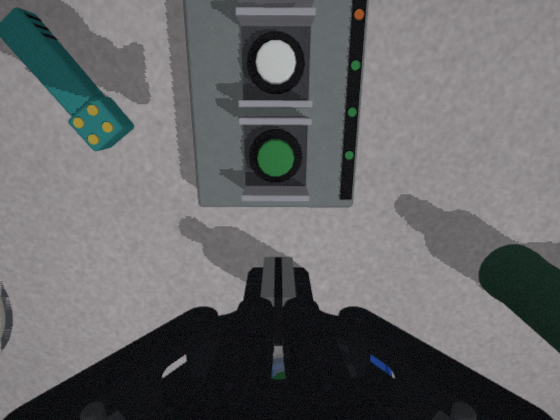

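View pics/t5.png

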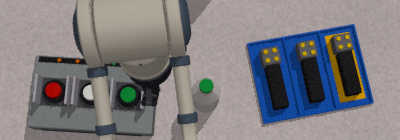

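The grip lies in the empty lane, parallel to the finished ones (t5 (348,65)), and the bottle is still standing. The green cap is at (275,157), giving (0.4746, 0.1735), and two-view triangulation gives z = 0.071–0.076 as expected. Now I press it, stopping on the force rise at the hard stop.

```bash
python3 - <<'E'
from m import *
p=[.4746,.1735]
move_l([*p,.40],v=.2); move_l([*p,.27],v=.15); move_l([*p,.253],v=.05); dwell(.2)
print(read_state()["width"])
f0=read_state()["wrist_force"][2]; z=.253; L=[]
while z>.236:
    z-=.001; move_l([*p,z],v=.02); dwell(.05); s=read_state(); f=s["wrist_force"][2]-f0; L.append((round(z,3),round(s["ee_pos"][2],4),round(f,1)))
    if f>14: break
print(L); dwell(.3); print(read_state()["wrist_force"][2]-f0)
move_l([*p,.27],v=.05); move_l([*p,.40],v=.2); print("f",read_state()["wrist_force"])
move_l([.476,.140,.40],v=.2); dwell(.1); T=wristT(); im=snapshot("wrist")
print([b for b in blobs(cv2.inRange(hsv(im),(45,120,20),(80,255,255)),(230,100,320,200),300)])
goto([.251,.545,.405],rot(np.radians(65.3)));dwell(.2)
t,sc=snapshot("top"),snapshot("scene")
save("end",np.vstack([t[30:260,60:460],cv2.resize(sc[140:360,140:420],(400,314))])); print(read_state()["time"])
a=np.mean([c for _,c in blobs(yel(t),(390,145,420,182)) if _<60],0) ; print(a)
E
```

```text
-6.24487630595324e-05
[(0.252, np.float64(0.252), np.float64(1.3)), (0.251, np.float64(0.2509), np.float64(-0.2)), (0.25, np.float64(0.2499), np.float64(0.3)), (0.249, np.float64(0.2493), np.float64(1.2)), (0.248, np.float64(0.2482), np.float64(2.8)), (0.247, np.float64(0.2471), np.float64(2.4)), (0.246, np.float64(0.2461), np.float64(4.7)), (0.245, np.float64(0.2451), np.float64(4.0)), (0.244, np.float64(0.2441), np.float64(5.0)), (0.243, np.float64(0.2434), np.float64(6.9)), (0.242, np.float64(0.2434), np.float64(11.2)), (0.241, np.float64(0.2433), np.float64(15.3))]
15.534670168522883
f [0.10594969 0.32751759 0.20926621]
[(np.int32(1134), array([275.91269841, 157.67813051]))]
27.25
[404.06737641 162.67219914]
```

View pics/end.png

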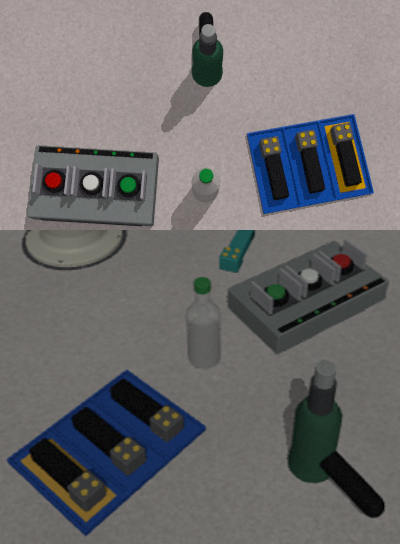

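The force stayed on the spring from 0.249 m and reached the hard stop at 0.2434 m, about 6 mm of travel. Afterwards the button looks up again. The final view shows the grip in its lane, heads aligned, and everything else in place.

```bash
python3 -c "
from plant import *
close_job()"
```

```text
the job is handed in; nothing more can be done
```

The job is done and handed in after about 27 s on the robot's clock. I laid the loose grip in the empty lane first, then pressed the green button.

- **Grip:** It touched down at about 6 N on the lane floor (underside at 0.004 m) before I released it. The last pictures show it lying flat and centred on the card, with its head pointing the same way as the two finished grips.
- **Green button:** It met the spring at TCP 0.249 m and stopped hard at 0.2434 m, with 15 N at the wrist. That matches the full 6 mm travel. After I let go, the wrist camera saw the cap at the same size and place as before the press, so it sprang back up.
- **Other objects:** The red and white buttons were not approached. The bottle, heat gun, finished grips and turquoise look-alike show no change in the last pictures.
- **Disagreement:** The two-view height of the green cap came out at 0.071 m against 0.076 m expected. The short baseline between the two views probably explains this; contact at 0.076 m confirmed the expected value. No other checks disagreed.

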